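# Press home the row of cover pins on a dosing pump

### The arm

A 6-joint arm with a two-finger parallel gripper is mounted at the origin on the work surface. World frame = base frame: x ahead of the robot, y to its left, z up, the work surface at z = 0. Lengths are in m, angles in rad, forces in N, time in s.
With the tool pointing down it reaches from about 0.25 to 0.85 m from the base axis. Payload 12.5 kg.
Tool frame: the origin (TCP) lies on the front face of the gripper's body, between the roots of the fingers; the fingertips stand 84 mm ahead of it and the grasp point (between the pads) lies 65 mm ahead of it; z points along the fingers, y is the direction in which the jaws open and shut (so a half turn about z gives the same grasp; the last joint's range is limited). The gripper opens to 93 mm and grips with 3 to 60 N. Pads are 15 mm wide; open, the fingers measure 128 mm over their backs; the gripper's body (75 mm by 188 mm) begins 65 mm behind the grasp point.
Start: joints at [-0.085, 0.351, 1.652, -0, 1.139, -0.085], TCP at [0.55, 0, 0.303] pointing down, gripper open.
Joint ranges: [-2.75, 2.75], [-0.79, 2.1], [0.01, 2.65], [-1.57, 4.71], [0.07, 3.14], [-2.87, 2.87]. Speed limits (rad/s): [2.22, 2.22, 2.79, 3.14, 3.14, 3.14].

### API

Orientations are given as a rotation vector (axis times angle).
In Python, from plant import manip gives the robot as it stands.
- The arm moves only by the shell command python3 -m pendant 'ROWS' [FORCE]. ROWS is JSON, a list of rows, each an object with "hand": the closure in counts, from 0 (fully open) to 255 (shut); "slide": the shift along the tool's x, y, z in cm, a list of three; "turn": the turn about the tool's z in degrees. In form: [{"hand": hand, "slide": [x, y, z], "turn": turn}, ...]. A call has 1 to 12 rows; each row is the pose to reach, as a shift and turn from the pose commanded when the call began, along the tool's axes at that moment; what a row does not reach only later rows make up. A row lasts 1/8 s, in which the tool goes at most 62.5 mm and 10.7 degrees, less where a joint would pass 70% of its speed; a pose out of reach is approached as far as the arm can. A call with a gripper value outside its range is refused whole. The fingers move at their own pace and stop on an object; FORCE is the grip in N (left out, the last holds). Time passes only in rows, so rows that repeat a pose let the fingers close. It gives the time, the measured TCP pose, the force and the opening at its end, in the units of the state.
- manip.get_obs(): the state, without advancing time (a new reading comes with each control period).
- manip.snapshot(name): name is "scene" or "side" or "wrist"; returns the picture (420x560x3 uint8, red, green, blue); there is no depth.
- manip.camera_info(name): a dict with "K" (3x3 intrinsics, pixels), "dist" ([k1, k2, p1, p2, k3] as OpenCV has them; the pictures are not rectified), "camera_from_world" (4x4, takes a point from world to camera coordinates). Camera axes: x right, y up, looking along -z (the intrinsics and any distortion apply to the point x, -y, -z); pixel columns grow to the right and rows downward; lengths in m; the calibration is good to about 2 mm. A picture is of the moment at which its call begins: read the wrist's pose just before it. camera_info takes no time and is no camera call; for the wrist camera it gives the pose at the moment of the call.
- manip.finish_job(): hands the job in, once; it reports no verdict.
Trained networks look in the newest picture that a camera, given by its name, has taken for a name from the list of things; names that differ only in an ending like _2 or _b are one class to them, and where a whole thing is asked for, a point or a joint stands for the part that bears it (a point fixed in the world has none). Each returns a list of dicts, best first, with "p" (0 to 1); they miss things now and then, are a little off and sometimes report something else, mostly with a low value. They report only what shows in the picture. A call takes as long as a camera call. They do not tell look-alikes from the thing itself.
- manip.trace(camera, label): "pixels" (420x560 bool, what is visible of it) and "extent" ([left, top, right, bottom] in pixels, round what is visible of it).
The state is a dict: "clock": time; "joint_pos": joint angles; "qvel": joint speeds; "effort": joint torques, N m; "position": TCP position; "tool_rot": TCP orientation; "force": force on the tool from outside, world axes, zero at the start; "torque": the same for the moment, N m; "gripper_width": finger opening in m.
Only numpy, scipy, OpenCV 4.12 (cv2) and the standard library are available. Lean on these libraries where they do the work, as an engineer would, in place of code of your own. Each camera call takes 0.05 s, during which the arm holds its last target. There are 200 camera calls.

### The job

Lock the round cover of the dosing pump: follow its rim with your fingertips and press the six black push-pins down one after another, in the order of the row, starting with the one nearest the hose fitting, until each head sits on the cover. Press gently, only push and do not grip or lift anything, do not shift the pump, and leave the loose things on and around it where they are.

Things in the scene. Friction and masses are not known exactly. Their poses are not given: they have to be found in the camera images.
- pump: Dosing pump standing loose on the table: round blue housing, flat round aluminium cover 244 mm across, 3 kg. Origin: centre of its underside, z up; the cover's face is 45 mm higher. Seen from above, counter-clockwise from its x axis, pins 1 to 6 lie at -75, -45, -15, 15, 45, 75 degrees on a circle of radius 100 mm (52 mm apart), the hose fitting at -125 degrees. Only to be touched.
- pump_fitting (a point): Tip of the hose fitting, an upright steel barbed spigot up to 26 mm across on the cover's rim, 36 mm tall above the cover. It marks the end of the row where the work starts: the pin nearest to it (85 mm away) is pin 1.
- pump_knob (a point): Top centre of the fixed black knob in the middle of the cover, 34 mm across, 26 mm tall above the cover. Not used.
- pin1_top (a point): Centre of the top face of the first push-pin of the row: a black round flat head 24 mm across and 6 mm thick on a thin stem. The point moves with the pin. With the head home on the cover it is 6 mm above the cover's face (51 mm above the table); fully proud it is 13 mm above it.
- pin1 (a joint): How far the first push-pin is pressed straight down: 0 fully proud, 0.007 m home with its head on the cover. Starts at 0 to 0.0015. Stiff friction of about 5 N, no spring: it stays where it is left.
- pin2_top (a point): Centre of the top face of the second push-pin of the row: a black round flat head 24 mm across and 6 mm thick on a thin stem. The point moves with the pin. With the head home on the cover it is 6 mm above the cover's face (51 mm above the table); fully proud it is 13 mm above it.
- pin2 (a joint): How far the second push-pin is pressed straight down: 0 fully proud, 0.007 m home with its head on the cover. Starts at 0 to 0.0015. Stiff friction of about 5 N, no spring: it stays where it is left.
- pin3_top (a point): Centre of the top face of the third push-pin of the row: a black round flat head 24 mm across and 6 mm thick on a thin stem. The point moves with the pin. With the head home on the cover it is 6 mm above the cover's face (51 mm above the table); fully proud it is 13 mm above it.
- pin3 (a joint): How far the third push-pin is pressed straight down: 0 fully proud, 0.007 m home with its head on the cover. Starts at 0 to 0.0015. Stiff friction of about 5 N, no spring: it stays where it is left.
- pin4_top (a point): Centre of the top face of the fourth push-pin of the row: a black round flat head 24 mm across and 6 mm thick on a thin stem. The point moves with the pin. With the head home on the cover it is 6 mm above the cover's face (51 mm above the table); fully proud it is 13 mm above it.
- pin4 (a joint): How far the fourth push-pin is pressed straight down: 0 fully proud, 0.007 m home with its head on the cover. Starts at 0 to 0.0015. Stiff friction of about 5 N, no spring: it stays where it is left.
- pin5_top (a point): Centre of the top face of the fifth push-pin of the row: a black round flat head 24 mm across and 6 mm thick on a thin stem. The point moves with the pin. With the head home on the cover it is 6 mm above the cover's face (51 mm above the table); fully proud it is 13 mm above it.
- pin5 (a joint): How far the fifth push-pin is pressed straight down: 0 fully proud, 0.007 m home with its head on the cover. Starts at 0 to 0.0015. Stiff friction of about 5 N, no spring: it stays where it is left.
- pin6_top (a point): Centre of the top face of the sixth (last) push-pin of the row: a black round flat head 24 mm across and 6 mm thick on a thin stem. The point moves with the pin. With the head home on the cover it is 6 mm above the cover's face (51 mm above the table); fully proud it is 13 mm above it.
- pin6 (a joint): How far the sixth (last) push-pin is pressed straight down: 0 fully proud, 0.007 m home with its head on the cover. Starts at 0 to 0.0015. Stiff friction of about 5 N, no spring: it stays where it is left.
- nut: Brass nut, 26 mm across, 11 mm tall, lying loose on the cover between knob and pins. Leave alone. Origin: centre of its underside.
- cap: White screw cap, 32 mm across, 16 mm tall, lying loose on the cover on the side away from the pins. Leave alone. Origin: centre of its underside.
- nozzle: White mixing nozzle, about 190 mm long and 16 mm tall, lying on the table. Leave alone.
- jar: Jar, 64 mm across, 85 mm tall. Leave alone. Origin: centre of its underside.
- spanner: Spanner lying on the table. Leave alone.
- cup: White plastic cup, 70 mm across, 70 mm tall. Leave alone. Origin: centre of its underside.
- collar: Steel ring, 70 mm across, 20 mm tall, lying on the table just outside the row of pins. Leave alone. Origin: centre of its underside.
Things that resemble listed ones, but are neither listed nor needed, are in the scene too. Leave any pink, turquoise or yellow look-alike of the pump alone.

How it is judged:
On the way, in this order (a step that is already met when the one before it is completed fails the run):
1. the first pin is pressed home (value of joint pin1 above 0.0045 m), for 0.1 s.
2. the second pin is pressed home (value of joint pin2 above 0.0045 m), for 0.1 s.
3. the third pin is pressed home (value of joint pin3 above 0.0045 m), for 0.1 s.
4. the fourth pin is pressed home (value of joint pin4 above 0.0045 m), for 0.1 s.
5. the fifth pin is pressed home (value of joint pin5 above 0.0045 m), for 0.1 s.
6. the sixth (last) pin is pressed home (value of joint pin6 above 0.0045 m), for 0.1 s.
At the end, for the whole second after the job is handed in: All six pins are pressed down by more than 4.5 of their 7 mm, and the pump rests upright within 30 mm of where it stood (value of joint each of pin1, pin2, pin3, pin4, pin5, pin6 above 0.0045 m and distance of pump from where it was at the start of the episode below 0.03 m and angle between pump's own z axis and vertical below 0.05 rad and linear speed of pump below 0.01 m/s); the robot touches nothing.
It fails at once if the pump is lifted or tilted (height (world z) of pump above 0.012 m or angle between pump's own z axis and vertical above 0.08 rad).
It fails at once if the pump is shifted by more than 30 mm (distance of pump from where it was at the start of the episode above 0.03 m).
It fails at once if the pump or its pins are pressed harder than 60 N (contact force between the fingers and pump above 60 N).
It fails at once if one of the loose things is lifted or moved by more than 30 mm (distance of any of nut, cap, nozzle, jar, spanner, cup, collar from where it was at the start of the episode above 0.03 m).
It also fails if it takes over 48 s, if anything falls off the work surface, if the arm or the gripper's body presses on something with over 40 N, if the wrist force passes 120 N, or if a joint passes its speed limit or range.

## Working session

There is one attempt and no reset: what is moved stays moved. The work goes in short steps, Python scripts to look and compute and a shell command to move; the robot and the scene stay as the last step left them, time stands still between calls to the robot, and variables do not carry over. Pictures are saved under pics/ and viewed, about 8 in all and at most 12, crops included, and the job is handed in when it is done.

```bash
mkdir -p pics; ls; python3 - <<'E'
from plant import manip
import cv2
print(manip.get_obs())
a=manip.snapshot("scene");b=manip.snapshot("side")
cv2.imwrite("pics/a.png",a[:,:,::-1]);cv2.imwrite("pics/b.png",b[:,:,::-1])
for c in("scene","side"):
  for r in manip.trace(c,"pump"): print(c,r["p"],r["extent"])
  for n in ("pump_fitting","pin1_top"):
    for r in manip.trace(c,n): print(c,n,r["p"],r["extent"])
E
```

```text
pics
{'clock': 0.0, 'joint_pos': array([-8.45909749e-02,  3.51218738e-01,  1.65243297e+00, -1.52171948e-05,
        1.13908649e+00, -8.45680483e-02]), 'qvel': array([-5.81614676e-05,  9.49825860e-05, -6.61526008e-04,  3.06792795e-04,
       -1.59553897e-04,  1.12904011e-03]), 'effort': array([ 1.41757551e-03, -4.97321892e+01, -2.85254824e+01,  6.99741254e-02,
        2.57699919e-02, -1.73020858e-04]), 'position': array([5.49750376e-01, 4.90222544e-05, 3.02207579e-01]), 'tool_rot': array([-2.22084688e+00, -2.22081012e+00,  1.17660807e-03]), 'force': array([-0.10877515, -0.25110482,  0.13575288]), 'torque': array([0.00361048, 0.04901159, 0.01093304]), 'gripper_width': 0.09314935755862067}
scene 0.96 [236.8, 210.0, 310.0, 274.4]
scene 0.94 [209.9, 169.7, 273.2, 212.2]
scene 0.86 [281.7, 131.8, 330.8, 178.3]
scene 0.68 [351.5, 212.7, 424.4, 280.0]
scene pump_fitting 0.96 [235.9, 209.7, 309.4, 271.8]
scene pump_fitting 0.96 [347.4, 211.8, 424.4, 278.2]
scene pump_fitting 0.84 [281.3, 135.2, 335.6, 179.8]
scene pump_fitting 0.72 [209.2, 164.4, 276.7, 210.9]
scene pump_fitting 0.33 [276.7, 250.8, 285.4, 257.3]
scene pin1_top 0.55 [246.3, 247.1, 252.2, 255.1]
scene pin1_top 0.35 [354.8, 244.6, 361.2, 246.5]
side 0.96 [215.6, 265.7, 307.1, 335.1]
side 0.94 [169.0, 189.9, 232.8, 234.9]
side 0.72 [298.7, 228.7, 378.6, 292.9]
side pump_fitting 0.93 [266.2, 189.9, 338.5, 237.2]
side pump_fitting 0.87 [295.9, 228.1, 381.3, 291.7]
side pump_fitting 0.75 [171.6, 186.1, 234.3, 235.3]
side pin1_top 0.54 [367.8, 255.6, 375.0, 263.1]
side pin1_top 0.37 [267.7, 311.5, 274.1, 319.3]
```

```bash
python3 - <<'E'
import cv2,numpy as np
a=cv2.imread("pics/a.png")[110:300,180:450];b=cv2.imread("pics/b.png")[170:360,140:410]
cv2.imwrite("pics/c.png",np.vstack([cv2.resize(x,None,fx=1.55*1,fy=1.55,interpolation=3) for x in(a,b)]))
E
```

```text
(no output)
```

View pics/c.png

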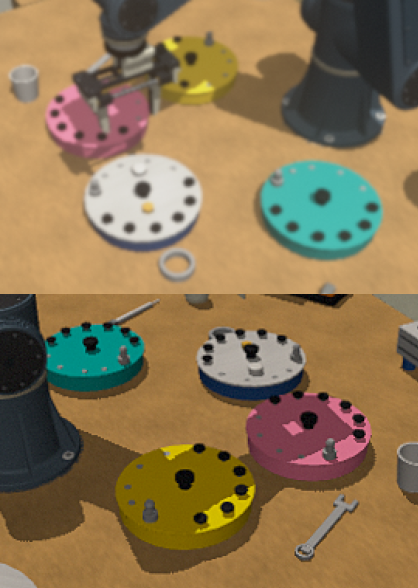

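View pics/a.png

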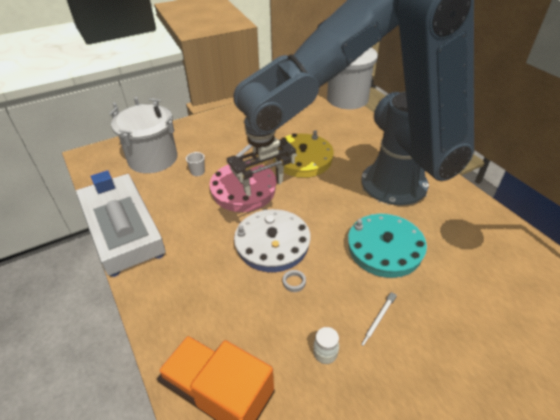

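The first look shows the real pump, with its blue housing and aluminium cover, at scene (273,239). Its knob is at about (272,232), the fitting at the left rim about (241,230), the nut at (275,244), the cap at (270,219) and the collar at (294,281).

```bash
cat > h.py <<'E'
from plant import manip
import cv2,numpy as np
def proj(P,info):
    T=np.array(info["camera_from_world"]);P=np.atleast_2d(P)@T[:3,:3].T+T[:3,3]
    P=P*[1,-1,-1]
    return cv2.projectPoints(P.reshape(-1,1,3),np.zeros(3),np.zeros(3),np.array(info["K"]),np.array(info["dist"]))[0][:,0]
def ray(px,info,z):
    T=np.array(info["camera_from_world"]);u=cv2.undistortPoints(np.array(px,float).reshape(-1,1,2),np.array(info["K"]),np.array(info["dist"]))[:,0]
    d=np.c_[u[:,0],-u[:,1],-np.ones(len(u))]@T[:3,:3];c=-T[:3,:3].T@T[:3,3]
    return c+d*((z-c[2])/d[:,2])[:,None]
A=np.radians([-75,-45,-15,15,45,75])
def model(x,y,w,zp=.0575):   # 6 pins, knob, fitting
    a=np.r_[A,0,np.radians(-125)]+w;r=np.r_[[.1]*6,0,.1]
    return np.c_[x+r*np.cos(a),y+r*np.sin(a),[zp]*6+[.071,.081]]
E
python3 - <<'E'
from h import *
i=manip.camera_info("scene")
k=ray([[272,231]],i,.071)[0];f=ray([[241,230]],i,.081)[0]
print(k,f,np.hypot(*(f-k)[:2]))
w=np.arctan2(*(f-k)[1::-1])+np.radians(125);print(np.degrees(w))
print(proj(model(k[0],k[1],w),i).round(0).tolist())
print(manip.camera_info("wrist"))
for n,p,z in(("collar",(294,281),.01),("jar",(327,345),.04),("nut",(275,244),.05),("cap",(270,219),.055)):print(n,ray([p],i,z)[0])
E
```

```text
[0.54948656 0.04613717 0.071     ] [0.63562276 0.00126108 0.081     ] 0.09712521521576592
97.48094288141706
[[252.0, 253.0], [267.0, 258.0], [284.0, 256.0], [297.0, 248.0], [303.0, 237.0], [301.0, 225.0], [272.0, 231.0], [240.0, 230.0]]
{'K': array([[310.30332095,   0.        , 274.30238343],
       [  0.        , 310.30332095, 213.82258948],
       [  0.        ,   0.        ,   1.        ]]), 'dist': array([-0.06222107,  0.        ,  0.        ,  0.        ,  0.        ]), 'camera_from_world': array([[ 0.9999976 ,  0.00148666, -0.00161055, -0.54868635],
       [-0.00188293,  0.95880185, -0.28406948,  0.03489605],
       [ 0.00112189,  0.28407183,  0.95880235, -0.39329118],
       [ 0.        ,  0.        ,  0.        ,  1.        ]])}
collar [0.56582935 0.20930891 0.01      ]
jar [0.6084181  0.44476435 0.04      ]
nut [0.55935634 0.08227944 0.05      ]
cap [ 0.52205436 -0.01807675  0.055     ]
```

```bash
python3 - <<'E'
from h import *
i=manip.camera_info("wrist")
im=manip.snapshot("wrist").copy()
cv2.imwrite("pics/w0.png",im[:,:,::-1])
np.save("w0.npy",im)
for r in manip.trace("wrist","pump"): print(r["p"],r["extent"])
tr=manip.trace("wrist","pin1_top")
for r in tr: 
  y,x=np.nonzero(r["pixels"]);print(r["p"],r["extent"],x.mean(),y.mean())
P=proj(model(.5495,.0461,np.radians(97.5)),i);print(P.round(0).tolist())
for n,p in enumerate(P):
  cv2.circle(im,tuple(int(v) for v in p),4,(255,0,0),1);cv2.putText(im,str(n+1),(int(p[0])+5,int(p[1])),0,.5,(255,0,0))
cv2.imwrite("pics/w1.png",im[:,:,::-1])
E
```

```text
0.72 [156.9, 283.4, 333.3, 404.8]
0.58 [0.0, 1.0, 103.4, 91.2]
0.58 [132.0, 393.3, 140.8, 403.8]
0.56 [158.6, 40.5, 380.2, 261.6]
0.62 [350.1, 123.6, 375.4, 148.0] 364.47285067873304 135.34162895927602
0.37 [253.1, 0.9, 321.7, 39.7] 286.96 20.693023255813955
[[366.0, 118.0], [337.0, 74.0], [289.0, 53.0], [236.0, 60.0], [196.0, 94.0], [180.0, 143.0], [275.0, 156.0], [362.0, 203.0]]
```

View pics/w1.png

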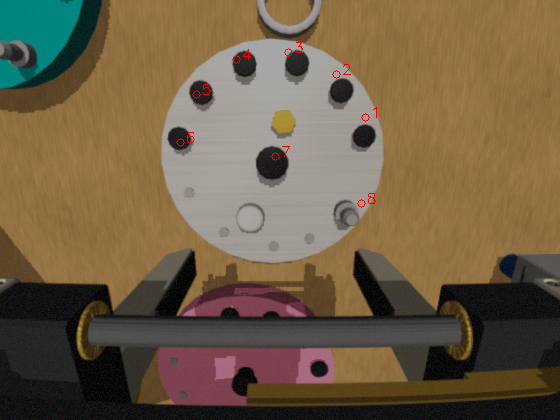

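The wrist view shows the whole cover. Pins 1–6 run from (364,135) round to (180,138), the knob is at (272,162) and the fitting tip at (352,218). The rough estimate is off by about 15 px, so I'll fit it to the pin blobs.

```bash
cat > fit.py <<'E'
from h import *
from scipy.optimize import least_squares
im=np.load("w0.npy");i=manip.camera_info("wrist")
g=(im.max(2)<70).astype(np.uint8)
n,l,s,c=cv2.connectedComponentsWithStats(g)
seed=np.array([[364,135],[341,90],[297,64],[244,64],[202,92],[180,138],[272,162]])
px=[]
for q in seed:
    d=np.hypot(*(c-q).T);d[s[:,4]<100]=1e9;k=d.argmin();px.append(c[k]);print(c[k].round(1),s[k][2:])
px=np.array(px)
f=lambda p:(proj(model(*p,.0555)+np.c_[np.zeros((8,2)),[0]*6+[-.008,0]],i)[:7]-px).ravel()
r=least_squares(f,[.55,.04,1.7])
x,y,w=r.x;print(r.x,np.degrees(w));print(r.fun.reshape(-1,2).round(1).tolist())
M=model(x,y,w);print(M.round(4))
# independent check in fixed camera
print(proj(M,manip.camera_info("scene")).round(0).tolist())
o=manip.get_obs();print(o["clock"],o["position"],((M[:6,:2]-[.55,0])*100)[:,::-1].round(2).tolist())
E
python3 fit.py
```

```text
[363.6 135.9] [ 22  23 396]
[341.   90.4] [ 23  24 430]
[296.7  63.2] [ 23  25 452]
[244.1  63.9] [ 23  25 455]
[200.7  92.5] [ 22  24 416]
[178.9 138.3] [ 23  23 390]
[271.6 162.9] [ 32  33 817]
[0.54597878 0.03884069 1.58425888] 90.77134758101136
[[0.3, 0.0], [-0.0, 0.2], [-0.2, 0.1], [-0.1, 0.2], [-0.1, -0.0], [0.2, -0.1], [-0.0, -0.4]]
[[ 0.6422  0.066   0.0575]
 [ 0.6157  0.1105  0.0575]
 [ 0.5706  0.1358  0.0575]
 [ 0.5188  0.1351  0.0575]
 [ 0.4743  0.1086  0.0575]
 [ 0.449   0.0634  0.0575]
 [ 0.546   0.0388  0.071 ]
 [ 0.6287 -0.0174  0.081 ]]
[[249.0, 249.0], [263.0, 255.0], [280.0, 255.0], [295.0, 248.0], [303.0, 238.0], [302.0, 226.0], [272.0, 229.0], [240.0, 225.0]]
0.55 [5.49986585e-01 1.83648148e-05 3.02707645e-01] [[6.6, 9.22], [11.05, 6.57], [13.58, 2.06], [13.51, -3.12], [10.86, -7.57], [6.34, -10.1]]
```

```bash
python3 -m pendant '[{"hand":255,"slide":[3.3,4.6,5],"turn":0},{"hand":255,"slide":[6.6,9.2,9],"turn":0},{"hand":255,"slide":[6.6,9.2,12.5],"turn":0},{"hand":255,"slide":[6.6,9.2,14],"turn":0},{"hand":255,"slide":[6.6,9.2,14],"turn":0},{"hand":255,"slide":[6.6,9.2,14],"turn":0},{"hand":255,"slide":[6.6,9.2,14],"turn":0},{"hand":255,"slide":[6.6,9.2,14],"turn":0}]' 20
python3 - <<'E'
from h import *
o=manip.get_obs();print(o["clock"],o["position"],o["tool_rot"],o["force"],o["gripper_width"])
i=manip.camera_info("side");im=manip.snapshot("side")
p=o["position"]-[0,0,.084];q=proj(p,i)[0];print(q)
cv2.imwrite("pics/s1.png",cv2.resize(im[170:270,240:400,::-1],None,fx=4,fy=4,interpolation=2))
E
```

```text
clock: 1.55
position: [0.6422, 0.0658, 0.1638]
tool_rot: [2.221, 2.22, 0.002]
force: [-0.1, 0.2, -0.9]
gripper_width: 0.0173
1.55 [0.64215375 0.06584426 0.1637961 ] [2.22102742e+00 2.22049357e+00 1.62444960e-03] [-0.05929053  0.24371034 -0.86846654] 0.017292190556193028
[321.01503131 191.40188333]
```

View pics/s1.png

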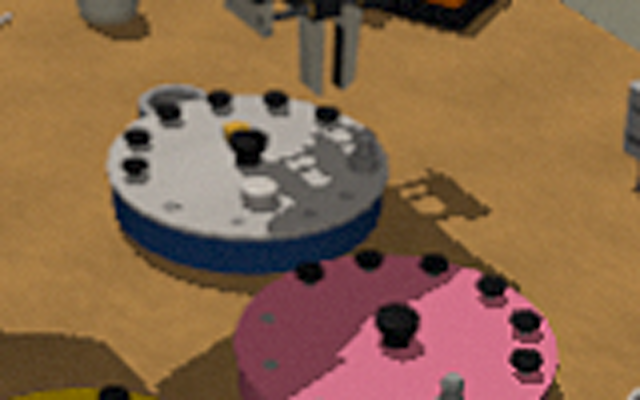

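The side view shows the fingers, still closing, right above pin 1 at crop (326,115). The other pins stand proud. I'll press pin 1 gently.

```bash
python3 -m pendant '[{"hand":255,"slide":[0,0,0.8],"turn":0},{"hand":255,"slide":[0,0,1.5],"turn":0},{"hand":255,"slide":[0,0,1.9],"turn":0},{"hand":255,"slide":[0,0,2.1],"turn":0},{"hand":255,"slide":[0,0,2.3],"turn":0},{"hand":255,"slide":[0,0,2.5],"turn":0},{"hand":255,"slide":[0,0,2.6],"turn":0},{"hand":255,"slide":[0,0,2.7],"turn":0},{"hand":255,"slide":[0,0,2.7],"turn":0}]'
```

```text
clock: 2.72
position: [0.6419, 0.066, 0.1359]
tool_rot: [-2.221, -2.221, 0.0]
force: [-3.4, 1.5, 4.2]
gripper_width: 0.0007
```

Force is 4.2 N and the tip is at 51.9 mm, which is about 6 mm of travel. On to pin 2.

```bash
python3 -m pendant '[{"hand":255,"slide":[0,0,-0.8],"turn":0},{"hand":255,"slide":[0,0,-1.8],"turn":0},{"hand":255,"slide":[2.2,-1.3,-1.8],"turn":0},{"hand":255,"slide":[4.4,-2.6,-1.8],"turn":0},{"hand":255,"slide":[4.4,-2.6,-1.4],"turn":0},{"hand":255,"slide":[4.4,-2.6,-0.9],"turn":0},{"hand":255,"slide":[4.4,-2.6,-0.6],"turn":0},{"hand":255,"slide":[4.4,-2.6,-0.4],"turn":0},{"hand":255,"slide":[4.4,-2.6,-0.2],"turn":0},{"hand":255,"slide":[4.4,-2.6,-0.1],"turn":0},{"hand":255,"slide":[4.4,-2.6,0],"turn":0},{"hand":255,"slide":[4.4,-2.6,0],"turn":0}]'
```

```text
clock: 4.22
position: [0.616, 0.1098, 0.1357]
tool_rot: [-2.222, -2.221, 0.0]
force: [-1.1, 0.8, 2.3]
gripper_width: 0.0003
```

```bash
python3 -m pendant '[{"hand":255,"slide":[0,0,-0.8],"turn":0},{"hand":255,"slide":[0,0,-1.8],"turn":0}]'
python3 - <<'E'
from h import *
i=manip.camera_info("side");im=manip.snapshot("side").copy()
j=manip.camera_info("wrist");w=manip.snapshot("wrist")
x,y,t=.546,.0388,1.5843
for p in model(x,y,t,.0575)[:6]: print("proud",proj(p,i).round(1), "home",proj(p-[0,0,.0065],i).round(1))
a=cv2.resize(im[175:245,260:360,::-1],None,fx=5,fy=5,interpolation=2)
cv2.imwrite("pics/s2.png",np.vstack([a,cv2.resize(w[:,:,::-1],(500,250*3//2))[:240]]))
E
```

```text
clock: 4.47
position: [0.6162, 0.1099, 0.1543]
tool_rot: [2.221, 2.221, 0.0]
force: [-0.1, -0.4, 0.3]
gripper_width: 0.0005
proud [[320.8 196.9]] home [[320.7 198.5]]
proud [[308.  193.4]] home [[308.  194.9]]
proud [[293.7 193.2]] home [[293.7 194.8]]
proud [[281.1 196.5]] home [[281.1 198.1]]
proud [[273.3 202.6]] home [[273.4 204.2]]
proud [[272.8 210. ]] home [[272.8 211.7]]
```

View pics/s2.png

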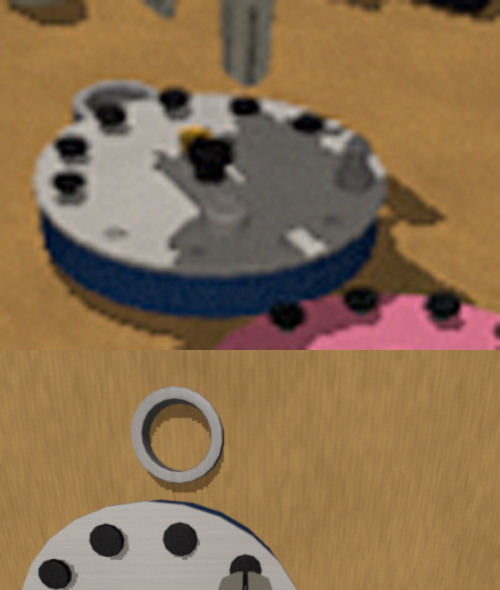

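The side view shows pins 1 and 2 lower than the rest, with the pump and loose things undisturbed. On to pins 3 and 4.

```bash
python3 -m pendant '[{"hand":255,"slide":[1.3,-2.2,0],"turn":0},{"hand":255,"slide":[2.6,-4.5,0],"turn":0},{"hand":255,"slide":[2.6,-4.5,0.4],"turn":0},{"hand":255,"slide":[2.6,-4.5,0.9],"turn":0},{"hand":255,"slide":[2.6,-4.5,1.2],"turn":0},{"hand":255,"slide":[2.6,-4.5,1.4],"turn":0},{"hand":255,"slide":[2.6,-4.5,1.6],"turn":0},{"hand":255,"slide":[2.6,-4.5,1.7],"turn":0},{"hand":255,"slide":[2.6,-4.5,1.8],"turn":0},{"hand":255,"slide":[2.6,-4.5,1.8],"turn":0},{"hand":255,"slide":[2.6,-4.5,1.8],"turn":0}]'
```

```text
clock: 5.95
position: [0.5714, 0.1359, 0.1359]
tool_rot: [2.221, 2.221, 0.001]
force: [2.2, -3.0, 3.8]
gripper_width: 0.0007
```

```bash
python3 -m pendant '[{"hand":255,"slide":[0,0,-0.8],"turn":0},{"hand":255,"slide":[0,0,-1.8],"turn":0},{"hand":255,"slide":[0,-2.6,-1.8],"turn":0},{"hand":255,"slide":[-0.1,-5.2,-1.8],"turn":0},{"hand":255,"slide":[-0.1,-5.2,-1.4],"turn":0},{"hand":255,"slide":[-0.1,-5.2,-0.9],"turn":0},{"hand":255,"slide":[-0.1,-5.2,-0.6],"turn":0},{"hand":255,"slide":[-0.1,-5.2,-0.4],"turn":0},{"hand":255,"slide":[-0.1,-5.2,-0.2],"turn":0},{"hand":255,"slide":[-0.1,-5.2,-0.1],"turn":0},{"hand":255,"slide":[-0.1,-5.2,0],"turn":0},{"hand":255,"slide":[-0.1,-5.2,0],"turn":0}]'
```

```text
clock: 7.45
position: [0.5195, 0.1351, 0.1359]
tool_rot: [2.221, 2.221, 0.002]
force: [2.5, 0.1, 2.3]
gripper_width: 0.0004
```

```bash
python3 -m pendant '[{"hand":255,"slide":[0,0,-0.8],"turn":0},{"hand":255,"slide":[0,0,-1.8],"turn":0},{"hand":255,"slide":[-1.3,-2.2,-1.8],"turn":0},{"hand":255,"slide":[-2.6,-4.5,-1.8],"turn":0},{"hand":255,"slide":[-2.6,-4.5,-1.4],"turn":0},{"hand":255,"slide":[-2.6,-4.5,-0.9],"turn":0},{"hand":255,"slide":[-2.6,-4.5,-0.6],"turn":0},{"hand":255,"slide":[-2.6,-4.5,-0.4],"turn":0},{"hand":255,"slide":[-2.6,-4.5,-0.2],"turn":0},{"hand":255,"slide":[-2.6,-4.5,-0.1],"turn":0},{"hand":255,"slide":[-2.6,-4.5,0],"turn":0},{"hand":255,"slide":[-2.6,-4.5,0],"turn":0}]'
```

```text
clock: 8.95
position: [0.4744, 0.1092, 0.1359]
tool_rot: [2.221, 2.221, 0.001]
force: [1.2, 1.5, 3.0]
gripper_width: 0.0008
```

```bash
python3 -m pendant '[{"hand":255,"slide":[0,0,-0.8],"turn":0},{"hand":255,"slide":[0,0,-1.8],"turn":0}]'
python3 - <<'E'
from h import *
i=manip.camera_info("side");im=manip.snapshot("side")
cv2.imwrite("pics/s3.png",cv2.resize(im[175:245,260:360,::-1],None,fx=6,fy=6,interpolation=2))
E
```

```text
clock: 9.2
position: [0.4738, 0.1089, 0.1541]
tool_rot: [-2.221, -2.221, 0.001]
force: [0.2, 0.6, 0.4]
gripper_width: 0.0004
```

View pics/s3.png

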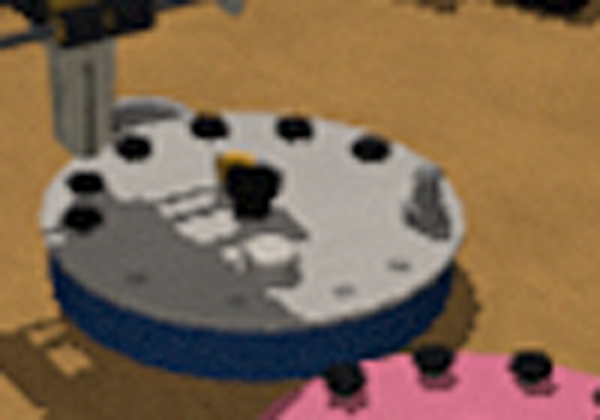

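Pins 1–5 lie flat on the cover, and only pin 6, at (82,218), is left.

```bash
python3 -m pendant '[{"hand":255,"slide":[-2.3,-1.2,0],"turn":0},{"hand":255,"slide":[-4.6,-2.5,0],"turn":0},{"hand":255,"slide":[-4.6,-2.5,0.4],"turn":0},{"hand":255,"slide":[-4.6,-2.5,0.9],"turn":0},{"hand":255,"slide":[-4.6,-2.5,1.2],"turn":0},{"hand":255,"slide":[-4.6,-2.5,1.4],"turn":0},{"hand":255,"slide":[-4.6,-2.5,1.6],"turn":0},{"hand":255,"slide":[-4.6,-2.5,1.7],"turn":0},{"hand":255,"slide":[-4.6,-2.5,1.8],"turn":0},{"hand":255,"slide":[-4.6,-2.5,1.8],"turn":0},{"hand":255,"slide":[-4.6,-2.5,1.8],"turn":0}]'
```

```text
clock: 10.62
position: [0.4492, 0.0631, 0.1358]
tool_rot: [2.221, 2.221, 0.001]
force: [-0.1, 1.8, 3.0]
gripper_width: 0.0005
```

```bash
python3 -m pendant '[{"hand":255,"slide":[0,0,-1],"turn":0},{"hand":255,"slide":[0,0,-4],"turn":0},{"hand":255,"slide":[0,2,-8],"turn":0},{"hand":255,"slide":[-3,6,-12],"turn":0},{"hand":255,"slide":[-6.3,10.1,-16],"turn":0},{"hand":255,"slide":[-6.3,10.1,-16.7],"turn":0},{"hand":255,"slide":[-6.3,10.1,-16.7],"turn":0}]'
python3 - <<'E'
from h import *
w=manip.snapshot("wrist");np.save("w0.npy",w)
i=manip.camera_info("side");im=manip.snapshot("side")
a=cv2.resize(im[170:245,230:370,::-1],None,fx=4,fy=4,interpolation=2);b=w[0:280,:,::-1]
cv2.imwrite("pics/e.png",np.vstack([a,b]))
E
sed -i 's/,\.0555)/,.0485)/' fit.py; python3 fit.py | sed -n 1,9p
```

```text
clock: 11.5
position: [0.5494, 0.0, 0.3028]
tool_rot: [-2.222, -2.221, 0.001]
force: [-1.0, -0.9, 0.0]
gripper_width: 0.0003
[362.6 135.4] [ 22  22 367]
[339.9  91. ] [ 23  23 403]
[296.3  64.2] [ 22  25 426]
[244.9  64.9] [ 23  25 427]
[202.1  92.9] [ 23  23 405]
[180.9 137.8] [ 21  22 365]
[271.9 162.7] [ 31  32 801]
[0.5444271  0.03964103 1.58522653] 90.82678957060922
[[0.1, 0.1], [0.1, 0.0], [-0.0, 0.0], [-0.1, 0.0], [0.1, 0.0], [0.0, 0.0], [-0.1, -0.2]]
```

View pics/e.png

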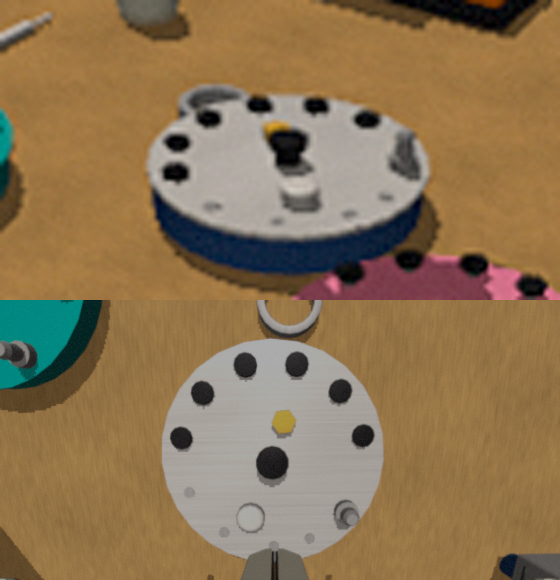

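All six heads sit flat on the cover, the model with the pins 7 mm lower fits within 0.2 px, and the pump and loose things are in place. Handing in.

```bash
python3 -c "
from plant import manip
print(manip.finish_job())"
```

```text
the job is handed in; nothing more can be done
None
```

I pressed the six push-pins down in order, 1 to 6 starting at the hose fitting, using closed fingertips and only pushing. I then raised the arm clear and handed the job in at about 12 s on the clock; it reported no verdict.

- **Pins:** Each press ended with the fingertip at about 52 mm, within about 1 mm of home. In the final pictures all six heads lie flat on the cover. A fit with every pin about 7 mm lower than proud matched the wrist picture within 0.2 px. I did not measure each pin's depth on its own.
- **Force:** The force readings at the end of each press were about 4 N at most downward, and no more than 5 N in all. I did not see the readings in between.
- **Pump and loose things:** The pump's fitted position changed by less than 2 mm, which is within the calibration error. The nut, cap and collar looked unmoved. The jar, cup, nozzle and spanner were only partly in view or out of frame in the last pictures, but the arm never went near them.

No check failed, and the only disagreement was early on. My first rough estimate of the pump's pose from the scene camera was about 15 px off in the wrist picture, so I refitted it before moving.

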